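# Close the beam shutter through its guard and acknowledge it

## Task

Close the laser's beam shutter: reach through the window of the shutter unit's guard and press the flat-ended lever all the way down, without touching either unit's guard, then press the button on the grey controller fully in and let it go. Leave the ball-ended lever of the filter unit and all the loose things as they are: nothing is to be moved or picked up.

Things in the scene. Friction and masses are not known exactly. Their poses are not given: they have to be found in the camera images.
- shutter_guard: Guard frame of the shutter unit: a dark plate 145 mm (up the slope) x 160 mm x 6 mm thick with a rectangular window 85 mm (up the slope) x 100 mm, and skirts 50 mm deep below its two sides and 40 mm deep below its low edge. Origin at the window's centre on the plate's upper face, about 118 mm above the table; x points up the slope (15 deg from level), y along the window's 100 mm side, z squarely out of the window.
- shutter_lever (a joint): Lever of the shutter unit, in rad: 0 is up (parallel to the guard), 0.35 is its lower stop; starts between 0 and 0.10. It hinges about the guard's y axis, 60 mm up the slope from the window's centre and 20 mm below the plate's upper face, and swings down into the unit about 20 mm at its end. Stiff: about 4 N at the end moves it, and it stays where it is left.
- shutter_lever_end (a point): Middle of the top face of the shutter lever's end: a flat steel paddle 36 mm wide (guard y) x 28 mm (guard x) x 8 mm thick, under the window's centre; with the lever up it is 16 mm below the plate's upper face. z is the normal of the paddle's face. The shutter unit is a fixed grey unit 130 x 140 mm with a black guard sloping 15 deg (lower at the end where the unit's -x side is) over its lever; only its lever ends in a flat paddle.
- filter_guard: Guard frame of the filter unit: a dark plate 145 mm (up the slope) x 160 mm x 6 mm thick with a rectangular window 85 mm (up the slope) x 100 mm, and skirts 50 mm deep below its two sides and 40 mm deep below its low edge. Origin at the window's centre on the plate's upper face, about 118 mm above the table; x points up the slope (15 deg from level), y along the window's 100 mm side, z squarely out of the window.
- filter_lever (a joint): Lever of the filter unit, in rad: 0 is up (parallel to the guard), 0.35 is its lower stop; starts between 0 and 0.10. It hinges about the guard's y axis, 60 mm up the slope from the window's centre and 20 mm below the plate's upper face, and swings down into the unit about 20 mm at its end. Stiff: about 4 N at the end moves it, and it stays where it is left.
- filter_lever_end (a point): Top of the steel ball, 22 mm across, at the end of the filter unit's lever; otherwise the filter unit looks the same as the shutter unit. With the lever up it is 9 mm below the guard plate's upper face.
- controller: Grey vented controller box, 150 x 140 mm, top 80 mm above the table, fixed. Origin under its centre; x points to its rear, z up.
- ack (a joint): The only push button on the controller, in m: 0 released, 0.006 fully pressed. Springs back; 5 N presses it fully.
- ack_top (a point): Centre of the button's top face: a round grey button 32 mm across in a black housing on the controller's top, 35 mm from the box's centre towards its front (-x); pressed straight down.
- lens_tube_mid (a point): Centre of a loose aluminium lens tube, 30 mm across, 36 mm tall, standing on the rear of the controller's top.
- post_a_mid (a point): Centre of a loose steel post on a round foot, 50 mm across, 75 mm tall.
- post_b_mid (a point): Centre of a second such post.
- mount_mid (a point): Centre of a loose black mirror mount, 50 mm wide, 62 mm tall.
- case_mid (a point): Centre of a loose dark optics case, 75 x 100 x 24 mm.
- driver_mid (a point): Middle of a loose screwdriver, 160 mm long, lying on the table.
- clamp_mid (a point): Centre of a loose black table clamp, 70 x 25 x 10 mm, with a 12 mm screw head standing on it to 22 mm.

How it is judged (in metres and radians):
On the way, in this order (a step that is already met when the one before it is completed fails the run):
1. the shutter lever is pressed down (beyond 0.30 of 0.35 rad) (value of joint shutter_lever above 0.3 rad), for 0.2 s.
2. then the controller's button is pressed fully in, with the shutter down (value of joint ack above 0.0045 m and value of joint shutter_lever above 0.3 rad), for 0.05 s.
At the end, for the whole second after the job is handed in: The shutter lever is down (beyond 0.30 of its 0.35 rad), the button has been pressed after that and is out again (under 2 mm), the filter lever's end is within 4 mm and every loose thing within 15 mm of where it began (value of joint shutter_lever above 0.3 rad and value of joint ack below 0.002 m and distance of each of lens_tube_mid, post_a_mid, post_b_mid, mount_mid, case_mid, driver_mid, clamp_mid from where it was at the start of the episode below 0.015 m and distance of filter_lever_end from where it was at the start of the episode below 0.004 m); the robot touches nothing.
It fails at once if a guard frame is touched (over 0.5 N) (contact force between anything else and shutter_guard above 0.5 N or contact force between anything else and filter_guard above 0.5 N).
It fails at once if the filter lever is moved (its end by over 4 mm) (distance of filter_lever_end from where it was at the start of the episode above 0.004 m).
It fails at once if a loose thing is pushed or lifted from its place (over 15 mm) (distance of any of lens_tube_mid, post_a_mid, post_b_mid, mount_mid, case_mid, driver_mid, clamp_mid from where it was at the start of the episode above 0.015 m).
It also fails if it takes over 51 s, if anything falls off the work surface, if the arm or the gripper's body presses on something with over 40 N, if the wrist force passes 120 N, or if a joint passes its speed limit or range.

## Robot

A 6-joint arm with a two-finger parallel gripper is mounted at the origin on the work surface. World frame = base frame: x ahead of the robot, y to its left, z up, the work surface at z = 0. Lengths are in mm, angles in rad, forces in N, time in s.
With the tool pointing down it reaches from about 275 to 825 mm from the base axis. Payload 5.2 kg.
Tool frame: the origin (TCP) lies on the centre line of the jaws, within the pads' length; the fingertips stand 19 mm ahead of it and the grasp point (between the pads) is the TCP (bot.tip_extent is the distance from the TCP to the fingertips, in mm); z points along the fingers, y is the direction in which the jaws open and shut (so a half turn about z gives the same grasp; the last joint's range is limited). The gripper opens to 93 mm and grips with 3 to 60 N. Pads are 15 mm wide; open, the fingers measure 128 mm over their backs; the gripper's body (75 mm by 188 mm) begins 65 mm behind the grasp point.
Start: joints at [-1.447, 0.259, 1.535, -0, 1.348, -0.203], TCP at [176.579, -520.889, 237.653] pointing down, gripper open.
Joint ranges: [-3.14, 3.14], [-0.91, 2.08], [0.19, 2.58], [-1.22, 4.36], [0.22, 2.71], [-3.12, 3.12]. Speed limits (rad/s): [2.57, 2.57, 3.14, 3.14, 3.14, 3.14].

## Interface

Orientations are given as a rotation vector (axis times angle).
In Python, from plant import bot, snapshot, order, silhouettes, landmark_of gives the robot as it stands. The module is installed in compiled form; this text tells all that it offers.
- The arm moves only by the tool send_rows, never from a script. Its argument "plan" is one flat list of numbers, 7 for each row, row after row: the shift along the tool's x, y, z in cm, then the turn, a rotation vector about the tool's x, y, z in rad, then the opening, from 0 (shut) to 1 (fully open). A call has 1 to 10 rows; each row shifts and turns the pose as measured when the row begins, along the tool's axes as they then stand; what a row does not reach is not made up. A row lasts 1/10 s, in which the tool goes at most 50 mm and 8.59 degrees, less where a joint would pass 70% of its speed; a pose out of reach is approached as far as the arm can. A call is refused whole if a number of a shift passes 5 or a number of a turn 0.15, either way. A call with a gripper value outside its range is refused whole. The fingers move at their own pace and stop on an object; "grip_force" is the grip in N (left out, the last holds). Time passes only in rows, so rows that do not move let the fingers close. It gives the time, the measured TCP pose, the force and the opening at its end, in the units of the state.
- bot.sense(): the state, without advancing time (a new reading comes with each control period).
- snapshot(name): name is "scene" or "top"; returns a dict with "color" (384x512x3 uint8, blue, green, red), "K" (3x3 intrinsics, pixels), "R" (3x3) and "t" (3): a world point X has camera coordinates R X + t. Camera axes: x right, y down, z forward; pixel columns grow to the right and rows downward; lengths in mm; the calibration is good to about 2 mm. A picture is of the moment at which its call begins. There is no depth.
- order.hand_in(): hands the job in, once; it reports no verdict.
Trained networks look in the newest picture that a camera, given by its name, has taken for a name from the list of things; names that differ only in an ending like _2 or _b are one class to them, and where a whole thing is asked for, a point or a joint stands for the part that bears it (a point fixed in the world has none). Each returns a list of dicts, best first, with "p" (0 to 1); they miss things now and then, are a little off and sometimes report something else, mostly with a low value. They report only what shows in the picture. A call takes as long as a camera call.
- silhouettes(label, camera): "mask" (384x512 bool, what is visible of it) and "rect" ([centre column, centre row, width, height] in pixels, round what is visible of it).
- landmark_of(label, camera): "centre" ([column, row] in pixels: a listed point, or the origin of a listed thing).
The state is a dict: "t": time; "joint_positions": joint angles; "joint_velocities": joint speeds; "joint_torque": joint torques, N m; "ee_pos": TCP position; "eef_rot": TCP orientation; "ft_force": force on the tool from outside, world axes, zero at the start; "torque": the same for the moment, N m; "gripper_width": opening from 0.0 (shut) to 1.0 (fully open).
Only numpy, scipy, OpenCV 4.12 (cv2) and the standard library are available. Lean on these libraries where they do the work, as an engineer would, in place of code of your own. Each camera call takes 0.05 s, during which the arm holds its last target.

## Working session

There is one attempt and no reset: what is moved stays moved. The work goes in short steps, Python scripts to look and compute and a tool call to move; the robot and the scene stay as the last step left them, time stands still between calls to the robot, and variables do not carry over. Pictures are saved under pics/ and viewed, and the job is handed in when it is done.

Besides the shell and the picture viewer there is one more tool, called after "Call:" by a JSON object that holds its "name" and its "arguments". send_rows: Moves the arm, as the interface text tells. Its arguments: {"type":"object","properties":{"plan":{"type":"array","items":{"type":"number"}},"grip_force":{"type":"number"}},"required":["plan"]}

```bash
mkdir -p pics; python3 - <<'E'
from plant import bot, snapshot, silhouettes, landmark_of
import cv2, numpy as np
print(bot.sense(), bot.tip_extent)
for c in ("scene","top"):
    s=snapshot(c); cv2.imwrite(f"pics/{c}0.png",cv2.resize(s["color"],(800,600),interpolation=cv2.INTER_CUBIC))
    print(c,s["K"].tolist(),s["R"].round(4).tolist(),s["t"].round(1).tolist())
    for n in "shutter_guard shutter_lever_end filter_guard filter_lever_end controller ack_top lens_tube_mid post_a_mid mount_mid case_mid driver_mid clamp_mid".split():
        print(n,[(round(d["p"],2),np.round(d["centre"],1).tolist()) for d in landmark_of(n,c)[:3]])
E
```

```text
{'t': 0.0, 'joint_positions': array([-1.44679190e+00,  2.59331284e-01,  1.53610620e+00, -5.15801536e-06,
        1.34802228e+00, -2.02800049e-01]), 'joint_velocities': array([-0.00048819, -0.00056987,  0.00046862, -0.00190855,  0.00099352,
        0.00081135]), 'joint_torque': array([ 1.07072817e-04, -4.37306356e+01, -2.84000498e+01,  7.16778031e-02,
        4.09558020e-02, -1.10281733e-04]), 'ee_pos': array([ 176.51300088, -520.34111946,  236.81473128]), 'eef_rot': array([-3.09790387e+00, -5.10760151e-01, -1.07560036e-04]), 'ft_force': array([ 0.45338133, -0.41034106,  0.42444498]), 'torque': array([ 0.02858473, -0.04542091, -0.08115059]), 'gripper_width': 1.0009191400713622} 19.0
scene [[353.3398735668909, 0.0, 255.27261545575033], [0.0, 353.3398735668909, 184.2203456902765], [0.0, 0.0, 1.0]] [[0.3096, 0.9507, -0.0158], [0.7718, -0.261, -0.5799], [-0.5555, 0.1673, -0.8145]] [-173.4, -356.3, 1175.7]
shutter_guard [(0.9, [104.1, 209.7]), (0.25, [306.7, 120.6])]
shutter_lever_end [(0.56, [106.6, 212.5])]
filter_guard [(0.68, [257.9, 180.6])]
filter_lever_end [(0.64, [258.0, 187.5])]
c
[... 387 characters left out ...]
.588300354083, 0.0, 255.04222888065715], [0.0, 359.588300354083, 193.4887965918132], [0.0, 0.0, 1.0]] [[-0.14, -0.9901, 0.0004], [-0.9649, 0.1364, -0.2242], [0.222, -0.0318, -0.9745]] [59.1, 543.8, 809.4]
shutter_guard [(0.56, [139.0, 195.7]), (0.56, [207.9, 131.3]), (0.37, [119.6, 169.5])]
shutter_lever_end [(0.79, [385.4, 189.5])]
filter_guard []
filter_lever_end [(0.51, [244.1, 184.4])]
controller [(0.88, [140.7, 199.4]), (0.18, [118.7, 169.2])]
ack_top [(0.54, [134.3, 203.0])]
lens_tube_mid [(0.72, [119.0, 171.0])]
post_a_mid [(0.87, [161.4, 130.3])]
mount_mid [(0.79, [274.5, 117.4])]
case_mid [(0.69, [362.5, 275.5])]
driver_mid [(0.57, [206.3, 132.1])]
clamp_mid [(0.69, [245.0, 278.4])]
```

View pics/scene0.png

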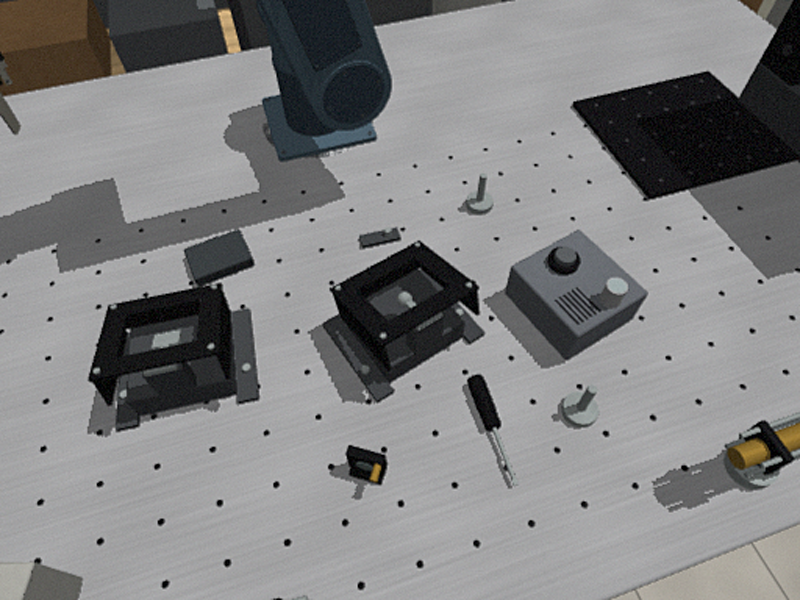

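View pics/top0.png

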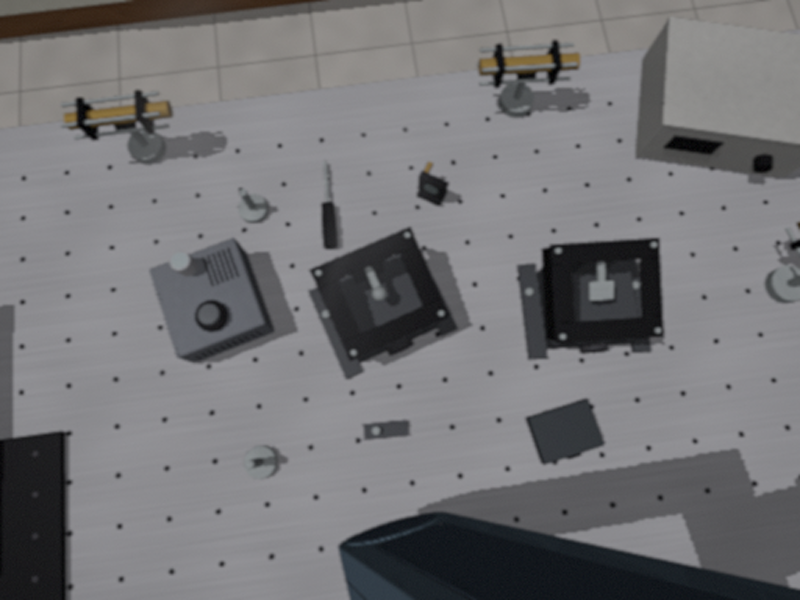

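The shutter unit (flat paddle) sits at about (165,335) in the scene view and (600,290) in the top view. The filter unit is in the middle. The controller's button is at (565,260) in the scene view and (212,315) in the top view. I'll zoom in for the corners next.

```bash
python3 - <<'E'
from plant import snapshot
import cv2, numpy as np
a=snapshot("scene")["color"]; b=snapshot("top")["color"]
np.savez("imgs.npz",a=a,b=b)
def crop(im,x,y,w,h,k): 
    c=cv2.resize(im[y:y+h,x:x+w],None,fx=k,fy=k,interpolation=cv2.INTER_CUBIC)
    return np.clip(c.astype(float)*1.0,0,255)**0.6*255**0.4
cv2.imwrite("pics/c1.png",crop(a,50,170,120,105,5))   
cv2.imwrite("pics/c2.png",crop(b,325,140,110,100,5))
E
```

```text
[ WARN:0@4.416] global loadsave.cpp:1063 imwrite_ Unsupported depth image for selected encoder is fallbacked to CV_8U.
```

View pics/c1.png

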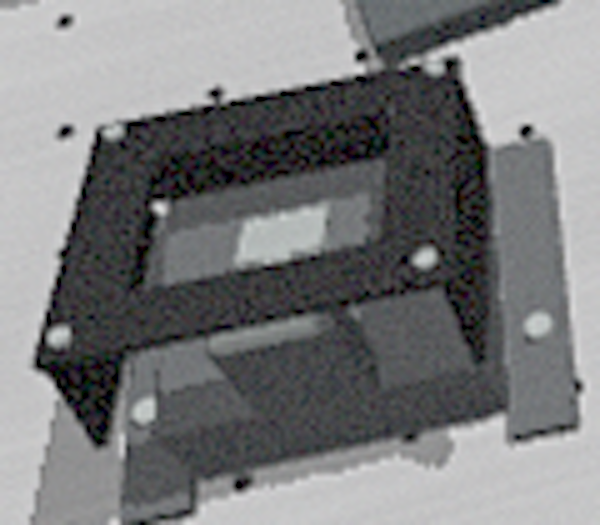

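View pics/c2.png

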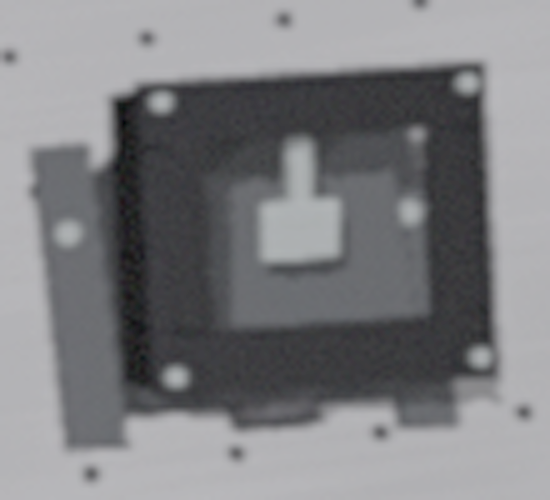

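```bash
cat > h.py <<'E'
import numpy as np
from scipy.optimize import least_squares
from scipy.spatial.transform import Rotation as Ro
CAM={"scene":(np.array([[353.34,0,255.273],[0,353.34,184.22],[0,0,1]]),),"top":(np.array([[359.588,0,255.042],[0,359.588,193.489],[0,0,1]]),)}
from plant import snapshot
def cams():
    o={}
    for c in ("scene","top"):
        s=snapshot(c); o[c]=(s["K"],s["R"],s["t"],s["color"])
    return o
def proj(C,X):
    c=np.atleast_2d(X)@C[1].T+np.ravel(C[2]); p=c@C[0].T; return p[:,:2]/p[:,2:]
def tri(C,us,ut):
    f=lambda X: np.r_[(proj(C["scene"],X)-us).ravel(),(proj(C["top"],X)-ut).ravel()]
    r=least_squares(f,[500,0,50]); return r.x,r.fun
def Rg(yaw): return Ro.from_euler("zy",[yaw,-np.radians(15)]).as_matrix() if False else Ro.from_euler("ZY",[yaw,-np.radians(15)]).as_matrix()
E
python3 - <<'E'
from h import *
import pickle
C=cams(); pickle.dump(C,open("cams.pkl","wb"))
print(Rg(0)[:,0])
o1=np.array([50,170]);o2=np.array([325,140]); h=np.array([.4,.4])
k=lambda p,o:np.array(p)/5+o-h
# order: (+x up, +y),( +x,-y),(-x,-y),(-x,+y). top: up=+x, left=+y
top=k([[161,102],[466,82],[480,357],[176,377]],o2)
# scene: bottom=+x ; right = +y
sc=k([[425,256],[60,335],[113,130],[435,67]],o1)
sg=np.array([[1,1],[1,-1],[-1,-1],[-1,1]])
def pts(p,a,b,z=1.5): return np.array([p[0],p[1],p[2]])+np.c_[sg*[a,b],np.full(4,z)]@Rg(p[3]).T
def f(p):
    X=pts(p,p[4],p[5])
    return np.r_[(proj(C["scene"],X)-sc).ravel(),(proj(C["top"],X)-top).ravel(),(p[2]-118)/3]
r=least_squares(f,[500,-200,118,0,60,70]); p=r.x
print(p.round(3)); print(r.fun.round(2))
import cv2
for nm,o,w,hh,key in (("scene",o1,120,105,"scene"),("top",o2,110,100,"top")):
    im=C[key][3][o[1]:o[1]+hh,o[0]:o[0]+w]
    im=cv2.resize(im,None,fx=5,fy=5,interpolation=cv2.INTER_CUBIC)
    for a,b,col in((72.5,80,(0,0,255)),(42.5,50,(0,255,0)),):
        q=((proj(C[key],pts(p,a,b,0))-o+h)*5).astype(np.int32)
        cv2.polylines(im,[q],True,col,1)
    pad=np.array(p[:3])+np.array([[14,18,-16],[14,-18,-16],[-14,-18,-16],[-14,18,-16.]])@Rg(p[3]).T
    cv2.polylines(im,[((proj(C[key],pad)-o+h)*5).astype(np.int32)],True,(255,0,255),1)
    cv2.imwrite(f"pics/f_{nm}.png",im)
# button & neighbours
print("ack",tri(C,[361,160.4],[134.3,203.0]))
print("paddle",tri(C,[106.6,212.5],[385.4,189.5]))
print("filter ball",tri(C,[258,187.5],[244.1,184.4]))
print("lens",tri(C,[393.7,188.3],[119,171]))
b=[];
for nm,x,y,key in (("s",325,135,"scene"),("t",90,145,"top")):
    im=cv2.resize(C[key][3][y:y+95,x:x+95],None,fx=6,fy=6,interpolation=cv2.INTER_CUBIC); cv2.imwrite(f"pics/b_{nm}.png",im)
E
```

```text
[0.96592583 0.         0.25881905]
[ 5.09150e+02 -3.19014e+02  1.19572e+02 -7.30000e-02  6.23040e+01
  6.97680e+01]
[ 0.37  0.3   0.41  0.1   0.41  0.19  0.09 -0.07  0.24  0.08  0.52  0.15
  0.36 -0.01  0.23  0.05  0.52]
ack (array([554.8270374 , 262.62853013, 101.53899045]), array([-0.66893438,  0.15655955, -0.64950246, -0.1606383 ]))
paddle (array([ 505.7076513 , -318.33835143,   96.62939345]), array([-0.05379258, -0.00270264, -0.05885341,  0.00643802]))
filter ball (array([559.59073227,   7.15074576, 114.53556523]), array([-0.54178523,  0.06182936, -0.56695697, -0.05383984]))
lens (array([642.13767785, 299.98557875,  87.83852012]), array([-1.47098862,  0.38512056, -1.53734988, -0.43508   ]))
```

View pics/f_scene.png

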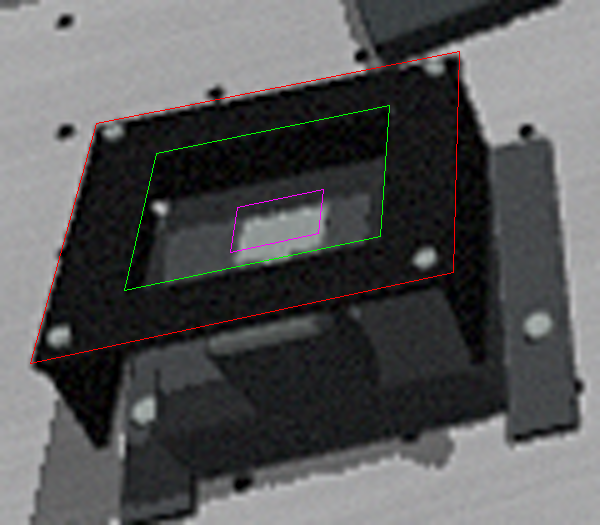

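View pics/f_top.png

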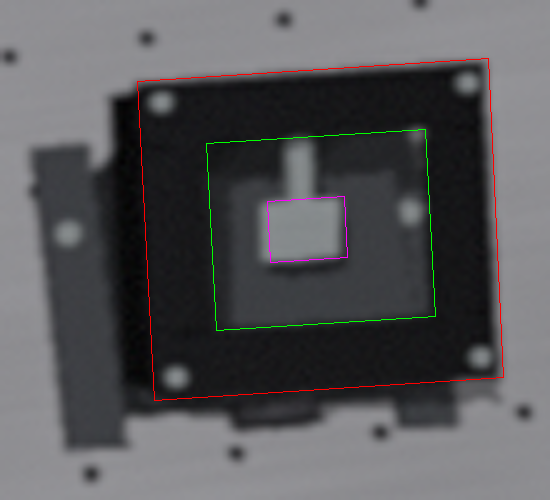

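View pics/b_s.png

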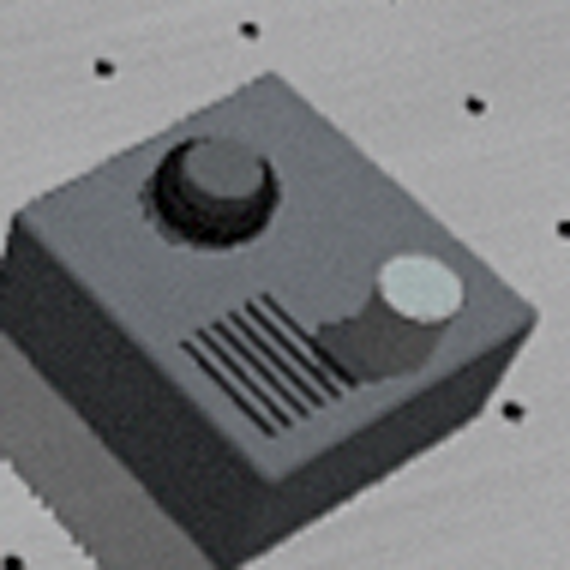

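View pics/b_t.png

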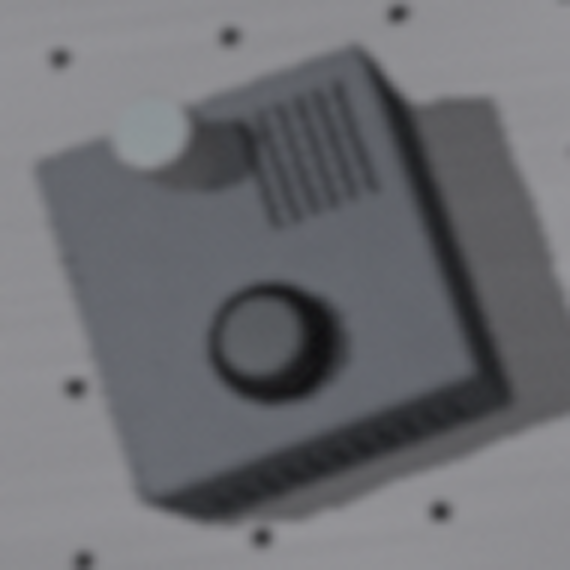

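```bash
cat >> h.py <<'E'
G=np.array([509.1,-319.0,118.5]); YAW=-0.073
def goal(guard_xyz=None,tip=None,tilt=np.radians(25),yaw=YAW):
    if guard_xyz is not None: tip=G+Rg(YAW)@np.array(guard_xyz,float)
    z=np.array([np.sin(tilt)*np.cos(yaw),np.sin(tilt)*np.sin(yaw),-np.cos(tilt)])
    y=np.array([np.sin(yaw),-np.cos(yaw),0]); x=np.cross(y,z)
    return np.asarray(tip)-19*z, np.c_[x,y,z]
def delta(s,P,R):
    R0=Ro.from_rotvec(s["eef_rot"]).as_matrix()
    d=R0.T@(P-s["ee_pos"])/10; w=Ro.from_matrix(R0.T@R).as_rotvec()
    return d.round(2),w.round(3)
def where(s):
    R0=Ro.from_rotvec(s["eef_rot"]).as_matrix(); tip=s["ee_pos"]+19*R0[:,2]
    print("t",round(s["t"],2),"tip",tip.round(1),"guard",(Rg(YAW).T@(tip-G)).round(1),"F",s["ft_force"].round(1),"w",round(s["gripper_width"],2),"zax",R0[:,2].round(3),"x",R0[:,0].round(3))
E
python3 - <<'E'
from h import *; import pickle
from plant import bot
C=pickle.load(open("cams.pkl","rb"))
print(tri(C,[362.6,162.6],[132.6,200.9]))
# controller top-corners fit: scene, top  (z=80), box 150x140
sc=np.array([[270,73],[18,212],[270,482],[538,315]])/6+[325,135]-.4
tp=np.array([[145,495],[478,378],[358,45],[38,162]])/6+[90,145]-.4
for i in range(4): 
    print(tri(C,sc[i],tp[i]))
s=bot.sense(); where(s)
print(delta(s,*goal([0,0,60])))
P,R=goal([0,0,60]);print(P)
E
```

```text
(array([560.45498971, 265.79424905,  99.13510823]), array([-0.14401442,  0.03397206, -0.14051071, -0.03508528]))
(array([508.88932671, 318.12023893,  80.82252896]), array([ 0.16240375, -0.0403751 ,  0.14974231,  0.03983497]))
(array([538.44059731, 189.35644464,  75.61759602]), array([-0.51495527,  0.1000714 , -0.50513642, -0.09928896]))
(array([682.16126202, 224.23578007,  76.93369079]), array([ 0.02202849, -0.00507495,  0.02446673,  0.00593639]))
(array([649.9423473 , 354.77851642,  79.38849798]), array([-0.1642028 ,  0.04700907, -0.17042764, -0.05361397]))
t 1.5 tip [ 176.6 -520.9  218.7] guard [-280.2 -225.6  178.8] F [-0.3  0.5  0.1] w 1.0 zax [-0. -0. -1.] x [ 0.947  0.321 -0.   ]
(array([35.8 , -9.36,  4.4 ]), array([-0.087,  0.43 ,  0.393]))
[ 485.60385511 -317.28172811  193.67539753]
```

Call:
{"name": "send_rows", "arguments": {"plan": [4.4,-1.1,0,0,0,0,0,4.4,-1.1,0,0,0,0,0,4.4,-1.1,0,0,0,0,0,4.4,-1.1,0,0,0,0,0,4.4,-1.1,0,0,0,0,0,4.4,-1.1,0,0,0,0,0,0,0,0,0,0,0.13,0,0,0,0,0,0,0.13,0,0,0,0,0,0,0.13,0,0,0,0,0,0,0,0], "grip_force": 10}}

```text
t: 2.5
ee_pos: [414.9, -368.7, 237.1]
eef_rot: [3.137, -0.123, 0.002]
ft_force: [0.5, -0.4, 0.4]
gripper_width: 0.192
```

```bash
python3 - <<'E'
from h import *
from plant import bot
s=bot.sense(); where(s)
print(delta(s,*goal([0,0,60])))
E
```

```text
t 2.5 tip [ 414.9 -368.7  218.1] guard [-61.5 -56.5 119.6] F [ 0.5 -0.4  0.4] w 0.19 zax [ 0.001 -0.002 -1.   ] x [ 0.997 -0.078  0.001]
(array([ 6.64, -5.68,  4.34]), array([ 0.003,  0.435, -0.005]))
```

Call:
{"name": "send_rows", "arguments": {"plan": [2,-2,0,0,0,0,0,2,-2,0,0,0,0,0,2,-1.7,0,0,0,0,0,0,0,0,0,0.14,0,0,0,0,0,0,0.14,0,0,0,0,0,0,0.14,0,0,0,0,0,0,0,0,0]}}

```text
t: 3.2
ee_pos: [482.7, -313.5, 234.1]
eef_rot: [3.052, -0.077, 0.669]
ft_force: [-0.4, -1.3, -1.2]
gripper_width: 0.006
```

```bash
python3 - <<'E'
from h import *
from plant import bot
s=bot.sense(); where(s)
print(delta(s,*goal([0,0,30])))
E
```

```text
t 3.2 tip [ 490.6 -314.   216.8] guard [ 7.3  3.6 99.9] F [-0.4 -1.3 -1.2] w 0.01 zax [ 0.418 -0.026 -0.908] x [ 0.907 -0.045  0.418]
(array([-1.91,  0.34,  6.76]), array([-0.004,  0.005,  0.021]))
```

Call:
{"name": "send_rows", "arguments": {"plan": [-1.9,0.3,0,0,0,0.02,0,0,0,2.5,0,0,0,0,0,0,2.5,0,0,0,0,0,0,1.5,0,0,0,0,0,0,0,0,0,0,0]}}

```text
t: 3.7
ee_pos: [493.2, -323.4, 169.8]
eef_rot: [3.049, -0.094, 0.656]
ft_force: [0.1, 1.0, -0.7]
gripper_width: 0.004
```

```bash
python3 - <<'E'
from h import *
from plant import bot, landmark_of
s=bot.sense(); where(s)
print(delta(s,*goal([0,0,-8])))
C=cams()
import cv2
a=cv2.resize(C["scene"][3][140:275,40:190],None,fx=4,fy=4,interpolation=cv2.INTER_CUBIC)
b=cv2.resize(C["top"][3][110:240,320:440],None,fx=4,fy=4,interpolation=cv2.INTER_CUBIC)
cv2.imwrite("pics/a1.png",a);cv2.imwrite("pics/b1.png",b)
R0=Ro.from_rotvec(s["eef_rot"]).as_matrix()
tip=s["ee_pos"]+19*R0[:,2]
print((proj(C["scene"],tip)-[40,140])*4,(proj(C["top"],tip)-[320,110])*4)
E
```

```text
t 3.7 tip [ 501.  -324.1  152.5] guard [ 1.3 -5.6 34.8] F [ 0.1  1.  -0.7] w 0.0 zax [ 0.41  -0.033 -0.911] x [ 0.91  -0.055  0.411]
(array([-0.84, -0.58,  4.2 ]), array([0.003, 0.012, 0.012]))
[[214.62855885 229.02339284]] [[309.85966258 300.80146933]]
```

View pics/a1.png

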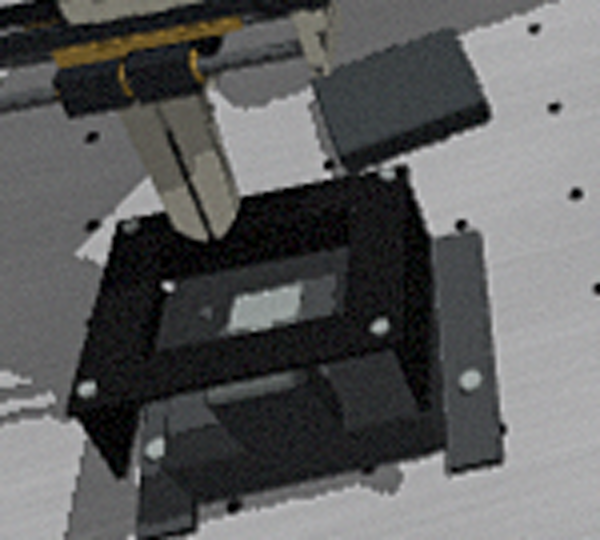

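View pics/b1.png

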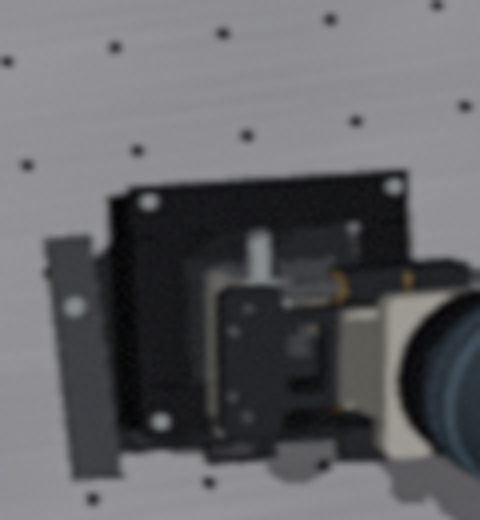

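Call:
{"name": "send_rows", "arguments": {"plan": [-0.8,-0.6,0,0,0.01,0.01,0,0,0,1.5,0,0,0,0,0,0,1.5,0,0,0,0,0,0,1,0,0,0,0,0,0,0,0,0,0,0]}}

```text
t: 4.3
ee_pos: [503.5, -319.9, 135.8]
eef_rot: [3.037, -0.105, 0.68]
ft_force: [-0.8, 0.3, -0.0]
gripper_width: 0.007
```

```bash
python3 - <<'E'
from h import *
from plant import bot
s=bot.sense(); where(s)
print(delta(s,*goal([2,0,-37])))
E
```

```text
t 4.3 tip [ 511.6 -320.7  118.7] guard [ 2.6 -1.5 -0.5] F [-0.8  0.3 -0. ] w 0.01 zax [ 0.425 -0.041 -0.904] x [ 0.902 -0.06   0.427]
(array([-0.7 , -0.17,  3.58]), array([ 0.01 , -0.005,  0.006]))
```

Call:
{"name": "send_rows", "arguments": {"plan": [-0.5,-0.1,0.5,0,0,0,0,-0.2,0,0.6,0,0,0,0,0,0,0.5,0,0,0,0,0,0,0.4,0,0,0,0]}}

```text
t: 4.7
ee_pos: [505.6, -319.9, 115.5]
eef_rot: [3.034, -0.105, 0.683]
ft_force: [-0.8, 0.6, 0.1]
gripper_width: 0.008
```

```bash
python3 - <<'E'
from h import *
from plant import bot
s=bot.sense(); where(s)
print(delta(s,*goal([2,0,-37])))
E
```

```text
t 4.7 tip [ 513.7 -320.8   98.4] guard [ -0.6  -1.4 -20.7] F [-0.8  0.6  0.1] w 0.01 zax [ 0.427 -0.044 -0.903] x [ 0.901 -0.059  0.429]
(array([-0.02, -0.14,  1.65]), array([ 0.013, -0.007,  0.007]))
```

Call:
{"name": "send_rows", "arguments": {"plan": [0,0,0.4,0,0,0,0,0,0,0.3,0,0,0,0,0,0,0.3,0,0,0,0]}}

```text
t: 5.0
ee_pos: [509.6, -320.3, 105.6]
eef_rot: [3.035, -0.104, 0.681]
ft_force: [-4.0, 0.9, 3.0]
gripper_width: 0.006
```

```bash
python3 - <<'E'
from h import *
from plant import bot
s=bot.sense(); where(s)
print(delta(s,*goal([2,0,-37])))
E
```

```text
t 5.0 tip [ 517.7 -321.1   88.4] guard [  0.7  -1.5 -31.3] F [-4.   0.9  3. ] w 0.01 zax [ 0.426 -0.043 -0.904] x [ 0.902 -0.059  0.428]
(array([ 0.04, -0.13,  0.58]), array([ 0.012, -0.006,  0.007]))
```

Contact at about 5 N, and the lever is moving. I'll keep going to the stop.

Call:
{"name": "send_rows", "arguments": {"plan": [0,0,0.3,0,0,0,0,0,0,0.3,0,0,0,0]}}

```text
t: 5.2
ee_pos: [512.5, -320.6, 100.3]
eef_rot: [3.034, -0.103, 0.682]
ft_force: [-16.3, 4.3, 21.7]
gripper_width: 0.006
```

Call:
{"name": "send_rows", "arguments": {"plan": [0,0,0.25,0,0,0,0]}}

```text
t: 5.3
ee_pos: [513.1, -320.7, 99.6]
eef_rot: [3.034, -0.1, 0.682]
ft_force: [-33.5, 8.1, 43.1]
gripper_width: 0.003
```

```bash
python3 - <<'E'
from h import *
from plant import bot
s=bot.sense(); where(s)
E
```

```text
t 5.3 tip [ 521.2 -321.5   82.5] guard [  2.5  -1.6 -38. ] F [-33.5   8.1  43.1] w 0.0 zax [ 0.427 -0.044 -0.903] x [ 0.902 -0.056  0.429]
```

The stop is reached: force climbed steeply at about -38 mm. I'll dwell briefly, then back out along the tool axis.

Call:
{"name": "send_rows", "arguments": {"plan": [0,0,0.05,0,0,0,0,0,0,0.05,0,0,0,0,0,0,0.05,0,0,0,0]}}

```text
t: 5.6
ee_pos: [512.2, -320.5, 100.8]
eef_rot: [3.032, -0.096, 0.682]
ft_force: [-5.5, 1.4, 5.5]
gripper_width: 0.002
```

Call:
{"name": "send_rows", "arguments": {"plan": [0,0,-0.5,0,0,0,0,0,0,-1.5,0,0,0,0,0,0,-2.5,0,0,0,0,0,0,-4,0,0,0,0,0,0,-4,0,0,0,0,0,0,-4,0,0,0,0,0,0,0,0,0,0,0]}}

```text
t: 6.3
ee_pos: [439.0, -312.8, 258.2]
eef_rot: [3.031, -0.097, 0.681]
ft_force: [1.0, -0.9, -0.1]
gripper_width: 0.004
```

```bash
python3 - <<'E'
from h import *
from plant import bot, landmark_of
s=bot.sense(); where(s)
C=cams()
import cv2
a=cv2.resize(C["scene"][3][140:275,40:190],None,fx=4,fy=4,interpolation=cv2.INTER_CUBIC)
cv2.imwrite("pics/a2.png",a)
d=landmark_of("shutter_lever_end","scene")[:1]; print(d)
for th in (0,.1,.3,.35):
    X=G+Rg(YAW)@np.array([60-60*np.cos(th)-4*np.sin(th),0,-20-60*np.sin(th)+4*np.cos(th)]); print(th,X.round(1),proj(C["scene"],X),(proj(C["scene"],X)-[40,140])*4)
yaw=np.arctan2(.243,.97)
print(delta(s,*goal(tip=[560.5,264.5,200],tilt=0,yaw=yaw)))
E
```

```text
t 6.3 tip [ 447.1 -313.7  241. ] guard [-28.4   0.7 134.4] F [ 1.  -0.9 -0.1] w 0.0 zax [ 0.426 -0.047 -0.904] x [ 0.902 -0.053  0.428]
[{'centre': [107.7, 221.7], 'p': 0.5}]
0 [ 513.2 -319.3  103. ] [[105.27253834 213.95247735]] [[261.09015337 295.80990941]]
0.1 [ 514.7 -319.4   97.2] [[106.25588284 215.91352251]] [[265.02353136 303.65409005]]
0.3 [ 519.3 -319.7   86.1] [[108.09985871 220.30834676]] [[272.39943483 321.23338702]]
0.35 [ 520.8 -319.9   83.5] [[108.53026804 221.49138544]] [[274.12107215 325.96554175]]
(array([  6.2 , -58.49,   6.03]), array([ 0.088, -0.436, -0.304]))
```

View pics/a2.png

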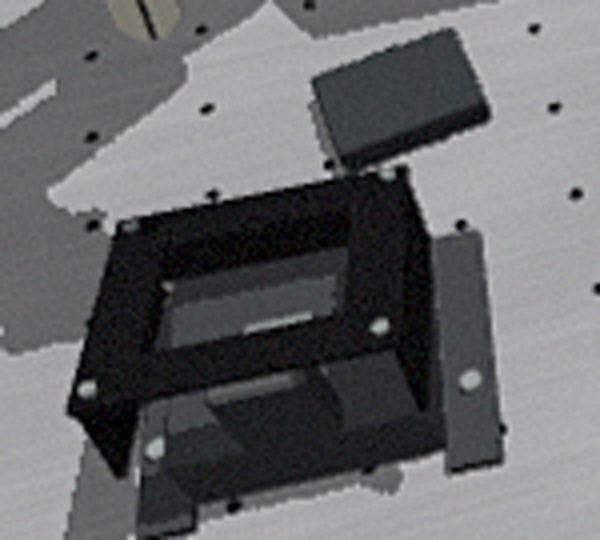

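The paddle has dropped: only a sliver shows at (278,322), and the landmark fits about 0.35 rad. Now over to the button, staying high.

Call:
{"name": "send_rows", "arguments": {"plan": [0,0,0,0,-0.145,0,0,0,0,0,0,-0.145,0,0,0,0,0,0,-0.145,0,0,0,-4.8,0,0,0,-0.1,0,0,-4.8,0,0,0,-0.1,0,0,-4.8,0,0,0,-0.1,0,0,-4.8,0,0,0,0,0,0,-4.8,0,0,0,0,0,0,-4.8,0,0,0,0,0,0,-4.8,0,0,0,0,0]}}

```text
t: 7.45
ee_pos: [384.5, 29.4, 229.3]
eef_rot: [-3.098, -0.37, 0.076]
ft_force: [0.8, 0.3, 0.2]
gripper_width: 0.007
```

```bash
python3 - <<'E'
from h import *
from plant import bot
s=bot.sense(); where(s)
print(delta(s,*goal(tip=[560.5,264.5,220],tilt=0,yaw=np.arctan2(.243,.97))))
E
```

```text
t 7.45 tip [383.5  29.6 210.3] guard [-121.8  338.6  127.7] F [0.8 0.3 0.2] w 0.01 zax [-0.051  0.015 -0.999] x [ 0.971  0.236 -0.046]
(array([ 22.59, -18.74,  -1.51]), array([-0.027,  0.046, -0.008]))
```

Call:
{"name": "send_rows", "arguments": {"plan": [0,-4.5,-1.0,-0.02,0.04,0,0,0,-4.7,-0.5,0,0,0,0,3.5,-4.0,0,0,0,0,0,4.7,-2.0,0,0,0,0,0,4.7,-2.0,0,0,0,0,0,4.7,-1.5,0,0,0,0,0,4.7,0,0,0,0,0,0,0,0,0,0,0,0,0]}}

```text
t: 8.25
ee_pos: [547.0, 279.8, 226.0]
eef_rot: [-3.109, -0.397, 0.051]
ft_force: [-0.6, -0.1, -0.8]
gripper_width: 0.003
```

```bash
python3 - <<'E'
from h import *
from plant import bot
s=bot.sense(); where(s)
print(delta(s,*goal(tip=[560.5,264.5,110],tilt=0,yaw=np.arctan2(.243,.97))))
E
```

```text
t 8.25 tip [546.4 279.8 207. ] guard [ 16.6 600.   87.2] F [-0.6 -0.1 -0.8] w 0.0 zax [-0.033  0.003 -0.999] x [ 0.967  0.251 -0.031]
(array([1.22, 1.93, 9.64]), array([-0.011,  0.031,  0.008]))
```

Call:
{"name": "send_rows", "arguments": {"plan": [1.2,1.9,0,-0.01,0.03,0.01,0,0,0,3,0,0,0,0,0,0,3,0,0,0,0,0,0,2,0,0,0,0,0,0,0,0,0,0,0]}}

```text
t: 8.75
ee_pos: [557.7, 265.3, 130.8]
eef_rot: [3.116, 0.388, -0.031]
ft_force: [-0.2, -0.0, -0.3]
gripper_width: 0.001
```

```bash
python3 - <<'E'
from h import *
from plant import bot
s=bot.sense(); where(s)
print(delta(s,*goal(tip=[560.5,264.5,102],tilt=0,yaw=np.arctan2(.243,.97))))
C=cams()
import cv2
a=cv2.resize(C["scene"][3][115:235,315:435],None,fx=4,fy=4,interpolation=cv2.INTER_CUBIC)
b=cv2.resize(C["top"][3][140:260,80:200],None,fx=4,fy=4,interpolation=cv2.INTER_CUBIC)
cv2.imwrite("pics/a3.png",np.hstack([a,b[:a.shape[0]]])[:, :800] if False else cv2.resize(np.hstack([a,b]),(800,400)))
E
```

```text
t 8.75 tip [557.3 265.2 111.8] guard [  3.5 586.2  -7.9] F [-0.2 -0.  -0.3] w 0.0 zax [-0.02  -0.004 -1.   ] x [ 0.969  0.245 -0.02 ]
(array([0.27, 0.15, 0.97]), array([-0.001,  0.02 ,  0.002]))
```

View pics/a3.png

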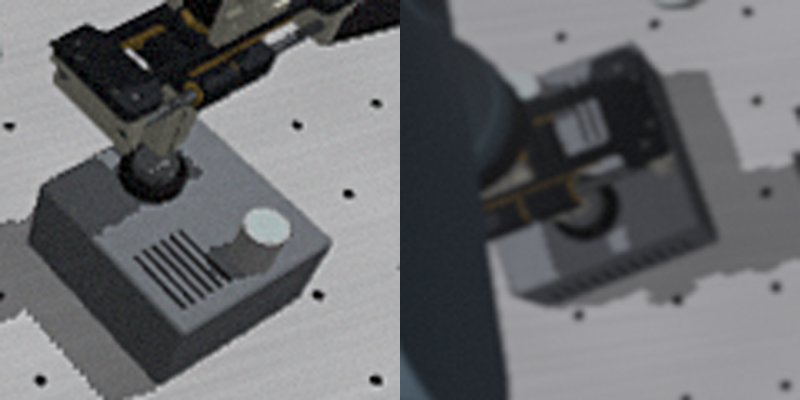

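The fingertip sits over the button, about 13 mm above it. Pressing in small steps.

Call:
{"name": "send_rows", "arguments": {"plan": [0.2,0.1,0.5,0,0.02,0,0,0,0,0.4,0,0,0,0,0,0,0.3,0,0,0,0]}}

```text
t: 9.15
ee_pos: [563.7, 266.4, 125.8]
eef_rot: [-3.114, -0.388, -0.018]
ft_force: [-0.1, 0.1, -1.0]
gripper_width: 0.006
```

Call:
{"name": "send_rows", "arguments": {"plan": [0,0,0.3,0,0,0,0]}}

```text
t: 9.25
ee_pos: [564.2, 266.6, 123.6]
eef_rot: [-3.114, -0.389, -0.021]
ft_force: [0.3, -1.3, -0.7]
gripper_width: 0.004
```

Call:
{"name": "send_rows", "arguments": {"plan": [0,0,0.3,0,0,0,0]}}

```text
t: 9.35
ee_pos: [564.6, 266.8, 121.1]
eef_rot: [-3.114, -0.389, -0.022]
ft_force: [-0.4, -0.2, 1.8]
gripper_width: 0.005
```

Call:
{"name": "send_rows", "arguments": {"plan": [-0.4,0.1,-0.2,0,0,0,0,0,0,0.3,0,0,0,0,0,0,0.3,0,0,0,0]}}

```text
t: 9.65
ee_pos: [561.1, 264.9, 117.9]
eef_rot: [-3.114, -0.389, -0.024]
ft_force: [-1.8, -0.7, 4.5]
gripper_width: 0.002
```

Call:
{"name": "send_rows", "arguments": {"plan": [0,0,0.3,0,0,0,0]}}

```text
t: 9.75
ee_pos: [561.1, 264.9, 115.1]
eef_rot: [-3.114, -0.389, -0.024]
ft_force: [-2.2, -1.2, 13.0]
gripper_width: 0.005
```

Call:
{"name": "send_rows", "arguments": {"plan": [0,0,0.3,0,0,0,0]}}

```text
t: 9.85
ee_pos: [561.2, 264.9, 114.8]
eef_rot: [-3.114, -0.389, -0.026]
ft_force: [-9.9, -2.8, 32.9]
gripper_width: 0.003
```

Call:
{"name": "send_rows", "arguments": {"plan": [0,0,0.2,0,0,0,0,0,0,0.2,0,0,0,0]}}

```text
t: 10.05
ee_pos: [561.1, 264.9, 115.2]
eef_rot: [-3.114, -0.39, -0.029]
ft_force: [-5.2, -1.4, 12.2]
gripper_width: 0.003
```

```bash
python3 - <<'E'
from h import *
from plant import bot
where(bot.sense())
C=cams()
import cv2
cv2.imwrite("pics/a4.png",cv2.resize(C["scene"][3][135:205,325:405],None,fx=8,fy=8,interpolation=cv2.INTER_CUBIC))
E
```

```text
t 10.05 tip [561.4 265.   96.2] guard [  3.5 586.3 -24. ] F [-5.2 -1.4 12.2] w 0.0 zax [ 0.018  0.006 -1.   ] x [0.969 0.246 0.019]
```

View pics/a4.png

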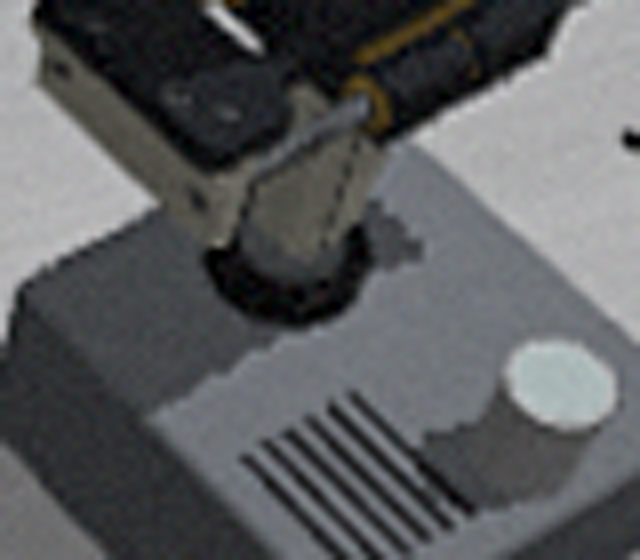

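The fingertip is on the button face and bottomed out, with about 6 mm of travel from first contact. Releasing and lifting now.

Call:
{"name": "send_rows", "arguments": {"plan": [0,0,-0.5,0,0,0,0,0,0,-1.5,0,0,0,0,0,0,-3,0,0,0,0,0,0,-4,0,0,0,0,0,0,-4,0,0,0,0,-4,0,0,0,0,0,0,-4,0,0,0,0,0,0,-4,0,0,0,0,0,0,0,0,0,0,0,0,0,0,0,0,0,0,0,0]}}

```text
t: 11.15
ee_pos: [440.3, 233.6, 245.9]
eef_rot: [-3.114, -0.388, -0.032]
ft_force: [0.9, 0.6, -1.2]
gripper_width: 0.001
```

```bash
python3 - <<'E'
from h import *
from plant import bot, landmark_of
import cv2
where(bot.sense())
C=cams()
cv2.imwrite("pics/a5.png",cv2.resize(C["scene"][3],(800,600),interpolation=cv2.INTER_CUBIC))
for n in "shutter_lever_end filter_lever_end ack_top lens_tube_mid post_a_mid mount_mid case_mid driver_mid clamp_mid".split():
    print(n,[(round(d["p"],2),np.round(d["centre"],1).tolist()) for d in landmark_of(n,"scene")[:2]])
E
```

```text
t 11.15 tip [440.7 233.7 226.9] guard [-76.8 546.3 132.8] F [ 0.9  0.6 -1.2] w 0.0 zax [ 0.02   0.006 -1.   ] x [0.969 0.246 0.021]
shutter_lever_end []
filter_lever_end [(0.71, [396.0, 189.1]), (0.49, [234.5, 297.1])]
ack_top [(0.71, [362.5, 162.2]), (0.2, [395.2, 188.9])]
lens_tube_mid [(0.82, [395.6, 187.5]), (0.39, [362.8, 160.6])]
post_a_mid [(0.81, [375.7, 253.0])]
mount_mid [(0.78, [232.1, 295.5])]
case_mid [(0.95, [139.8, 162.1])]
driver_mid [(0.81, [316.3, 278.0])]
clamp_mid [(0.55, [243.4, 153.2])]
```

View pics/a5.png

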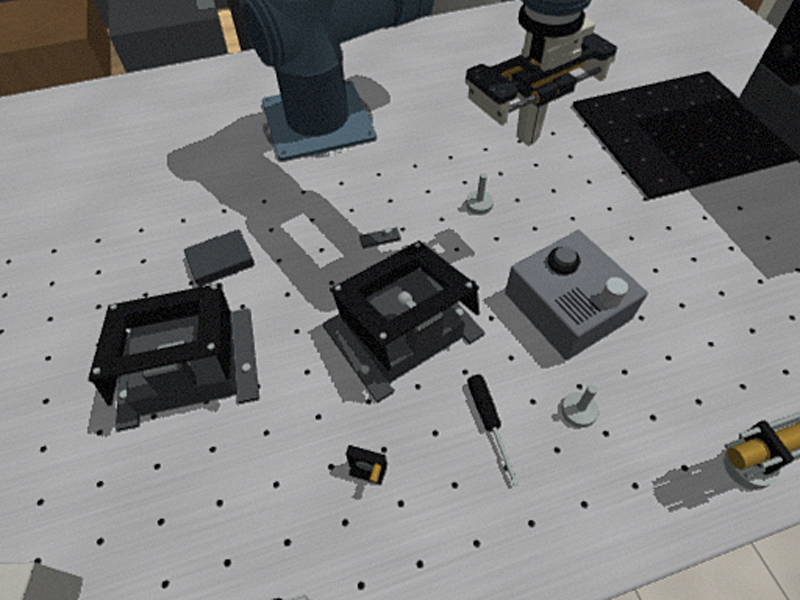

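The button is out again at (565,260), the shutter paddle is down, and every loose thing sits where it did in the first picture. The arm is clear.

```bash
python3 -c "
from plant import order
print(order.hand_in())"
```

```text
the job is handed in; nothing more can be done
None
```

I pressed the shutter lever down to its stop, then pressed the controller's button and let it go. The arm then moved clear, and I handed the job in at about 11 s; no verdict was reported.

- **Shutter lever:** I reached through the window with the gripper closed and tilted 25°. The lever met its stop with the fingertip about 38 mm below the guard plate, at about 55 N on the wrist. Right after I backed out, the camera's lever-end position matched 0.35 rad to within a pixel.
- **Guards:** I saw no sign of touching either guard, and the force stayed at noise level until the fingertip met the paddle. Guard contact isn't measured separately.
- **Button:** It gave a springy push and then a hard stop about 6 mm after first contact, at 33 N. I could not read the button's travel directly. The last picture shows it out again.
- **Loose things and filter lever:** By eye, all the loose things and the filter ball look unmoved in the last picture. The network positions I checked agree with the start to within about 4 pixels; post_b was checked only by eye.
- **Checks that failed or disagreed:** In the last picture the network did not find the shutter lever end, which is mostly hidden now that it is down. It also placed the filter lever end on the lens tube, so I judged the filter lever by eye only.

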